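Seat the blue paint cup in its stand

TASK

Put the blue paint cup into the funnel-shaped top of the wooden stand, so that it sits upright and fully home there. Set it in gently rather than letting it fall, and leave the white and the terracotta cup standing where they are.

Things in the scene. Friction and masses are not known exactly. Their poses are not given: they have to be found in the camera images.
- cup_blue: Glazed blue paint cup with a thin white band near the rim, open, empty, upright, about 0.15 kg. Round, 70 mm tall: straight body 50 mm across from 17 mm above the foot to the rim; below that a blunt cone narrows to a flat foot 24 mm across. Origin: centre of the foot's underside, z up the axis. Grip it across the straight body, with the fingertips 25 mm or more above the foot.
- cup_white: A white paint cup with a dark band, same shape and size as the blue one; it stays where it is. Origin: centre of the underside of its foot, z up.
- cup_terracotta: A terracotta (brown-red clay) paint cup with a white band, same shape and size as the blue one; it stays where it is. Origin: centre of the underside of its foot, z up.
- stand: Turned wooden cup stand, immovable, round, 92 mm across at the foot, 52 mm tall. Its top is a funnel, 81 mm across outside with a dark bead, 66 mm at the mouth inside, sloping like the cup's underside: a cup lowered within about 10 mm of the middle slides to the centre. A cup fully home has its foot 30 mm above the origin, on the axis. Origin: centre of the stand's underside, z up.
There are look-alikes about, which are no part of the job. Leave any green or yellow look-alike of the stand alone.

How it is judged:
By the outcome, as a careful person would: the job done as asked, in the order asked, and still so for the second after the job is handed in, with the robot touching nothing.
It also fails if it takes over 42 s, if anything falls off the work surface, if the arm or the gripper's body presses on something with over 40 N, if the wrist force passes 120 N, or if a joint passes its speed limit or range.

ROBOT

A 7-joint arm with a two-finger parallel gripper is mounted at the origin on a cart in front of the work surface, level with it; the furniture and walls round the work are solid. World frame = base frame: x ahead of the robot, y to its left, z up, the work surface at z = 0. Lengths are in m, angles in rad, forces in N, time in s.
With the tool pointing down it reaches from about 0.4 to 0.85 m from the base axis. Payload 4.5 kg.
Tool frame: the origin (TCP) lies at the centre of the arm's flange, where the gripper is bolted on; the fingertips stand 166 mm ahead of it and the grasp point (between the pads) lies 147 mm ahead of it; z points along the fingers, y is the line along which they close (so a half turn about z gives the same grasp; the last joint's range is limited). The gripper opens to 88 mm and grips with 3 to 60 N. Pads are 18 mm wide; open, the fingers measure 123 mm over their backs; the gripper's body (75 mm by 187 mm) begins 45 mm behind the grasp point.
Start: joints at [-1.126, 0.689, -0.195, 1.565, 0.157, 0.902, -0.215], TCP at [0.25, 0.573, 0.405] pointing down, gripper open.
Joint ranges: [-3.01, 3.01], [-0.46, 2.08], [-1.47, 1.51], [0.13, 2.56], [-1, 4.14], [0.04, 2.09], [-2.66, 2.66]. Speed limits (rad/s): [2.57, 2.57, 3.14, 3.14, 3.14, 3.14, 3.14].

INTERFACE

Orientations are given as a unit quaternion [w, x, y, z].
In Python, from cell import ctrl gives the robot as it stands. The module is installed in compiled form; this text tells all that it offers.
- The arm moves only by the tool jog_arm, never from a script. Its argument "commands" is a list of rows, each a list of 7 numbers: the closure in counts, from 0 (fully open) to 255 (shut), then the shift along the world's x, y, z as a fraction of full scale, then the turn, a rotation vector about the world's x, y, z as a fraction of full scale. A call has exactly 10 rows; each row is the pose to reach, as a shift and turn from the pose commanded when the call began, turning the shorter way round; what a row does not reach only later rows make up. Full scale, the value 1, is 0.5 m for a shift and 360 degrees for a turn. A row lasts 1/8 s, in which the tool goes at most 62.5 mm and 10.7 degrees, less where a joint would pass 70% of its speed; a pose out of reach is approached as far as the arm can. A call with a number of a shift or a turn outside -1 to 1 is refused whole. A call with a gripper value outside its range is refused whole. The fingers move at their own pace and stop on an object; "newtons" is the grip in N (left out, the last holds). Time passes only in rows, so rows that repeat a pose let the fingers close, or fill a call up. It gives the time, the measured TCP pose, the force, the opening and the grip force at its end, in the units of the state.
- ctrl.sense(): the state, without advancing time (a new reading comes with each control period).
- ctrl.snapshot(name): name is "side" or "top"; returns a dict with "frame" (480x640x3 uint8, red, green, blue), "K" (3x3 intrinsics, pixels), "k1" (the pictures are not rectified: a ray, as slopes to the right and down, at radius r is drawn at 1 + k1 r^2 times it, then the intrinsics apply), "world_to_cam" (4x4, takes a point from world to camera coordinates). Camera axes: x right, y down, z forward; pixel columns grow to the right and rows downward; lengths in m; the calibration is good to about 2 mm. A picture is of the moment at which its call begins. There is no depth.
- ctrl.hand_in(): hands the job in; it is judged then, once.
The state is a dict: "time_s": time; "qpos": joint angles; "qd": joint speeds; "joint_efforts": joint torques, N m; "eef_pos": TCP position; "ee_rot": TCP orientation; "wrist_force": force on the tool from outside, world axes, zero at the start; "moment": the same for the moment, N m; "gripper_width": finger opening in m; "grip_force": force on a finger pad.
Only numpy, scipy, OpenCV 4.12 (cv2) and the standard library are available. Lean on these libraries where they do the work, as an engineer would, in place of code of your own. Each camera call takes 0.05 s, during which the arm holds its last target. There are 200 camera calls.

## Working session

There is one attempt and no reset: what is moved stays moved. The work goes in short steps, Python scripts to look and compute and a tool call to move; the robot and the scene stay as the last step left them, time stands still between calls to the robot, and variables do not carry over. Pictures are saved under pics/ and viewed, at most 10 in all, crops included, and the job is handed in when it is done.

Besides the shell and the picture viewer there is one more tool, called after "Emit:" as name([rows], argument=value, ...), one row to a line, values as JSON. jog_arm: Moves the arm, as the interface text tells. Shift numbers are shares of 0.5 m and turn numbers shares of 360 degrees, none past 1 either way. Its arguments: {"type":"object","properties":{"commands":{"type":"array"},"newtons":{"type":"number"}},"required":["commands"]}

```bash
mkdir -p pics; cat > h.py <<'E'
import numpy as np, cv2
from cell import ctrl
def ray(s,u,v):
    K=s["K"];D=np.array([s["k1"],0,0,0,0.]);T=np.array(s["world_to_cam"])
    p=cv2.undistortPoints(np.array([[[u,v]]],float),np.array(K,float),D)[0,0]
    R=T[:3,:3];return -R.T@T[:3,3],R.T@np.array([p[0],p[1],1])
def onz(s,u,v,z):
    c,d=ray(s,u,v);return c+d*(z-c[2])/d[2]
def proj(s,P):
    T=np.array(s["world_to_cam"]);r=cv2.Rodrigues(T[:3,:3])[0]
    return cv2.projectPoints(np.array([P],float),r,T[:3,3],np.array(s["K"],float),np.array([s["k1"],0,0,0,0.]))[0].ravel()
E
python3 - <<'E'
from h import *
for n in("top","side"):
    s=ctrl.snapshot(n);cv2.imwrite(f"pics/{n}0.png",s["frame"][...,::-1]);print(n,s["k1"],s["K"],s["world_to_cam"])
print(ctrl.sense())
E
```

```text
top -0.13308121703319278 [[550.04740667   0.         321.5745596 ]
 [  0.         550.04740667 234.229343  ]
 [  0.           0.           1.        ]] [[-3.78938772e-04 -9.99962365e-01  8.66744480e-03 -6.25582068e-02]
 [-9.92836951e-01 -6.59346242e-04 -1.19475332e-01  4.77102092e-01]
 [ 1.19476550e-01 -8.65063330e-03 -9.92799335e-01  1.33131806e+00]
 [ 0.00000000e+00  0.00000000e+00  0.00000000e+00  1.00000000e+00]]
side -0.03438615215285566 [[522.29984138   0.         320.55503665]
 [  0.         522.29984138 239.42801615]
 [  0.           0.           1.        ]] [[ 0.98799479 -0.153406    0.01824516 -0.48696985]
 [-0.07280461 -0.56651463 -0.82082925  0.04200694]
 [ 0.13625628  0.80964669 -0.57088217  1.40360298]
 [ 0.          0.          0.          1.        ]]
{'time_s': 0.1, 'qpos': array([-1.1262104 ,  0.68993518, -0.1945416 ,  1.56622428,  0.15727505,
        0.90252792, -0.21513746]), 'qd': array([ 8.22937165e-05, -7.45479324e-04, -8.33028522e-04, -2.05073380e-03,
        1.58909842e-04,  7.82069174e-04,  6.87309300e-04]), 'joint_efforts': array([-3.83098813e-03, -5.28502142e+01, -1.27164211e+00, -1.53838795e+01,
       -5.25755715e-02,  1.93410931e-03,  2.38939185e-05]), 'eef_pos': array([0.24947519, 0.57273103, 0.40397286]), 'ee_rot': array([-1.28937244e-04,  2.03933177e-01,  9.78984439e-01, -8.42795403e-04]), 'wrist_force': array([ 0.47164975, -0.69714459,  0.71919084]), 'moment': array([-0.03277628, -0.00491956, -0.01478086]), 'grip_force': 0.0, 'gripper_width': 0.08778764798342112}
```

View pics/top0.png

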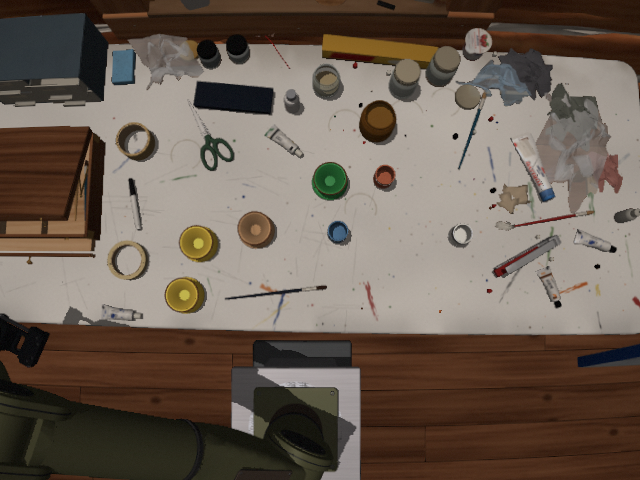

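View pics/side0.png

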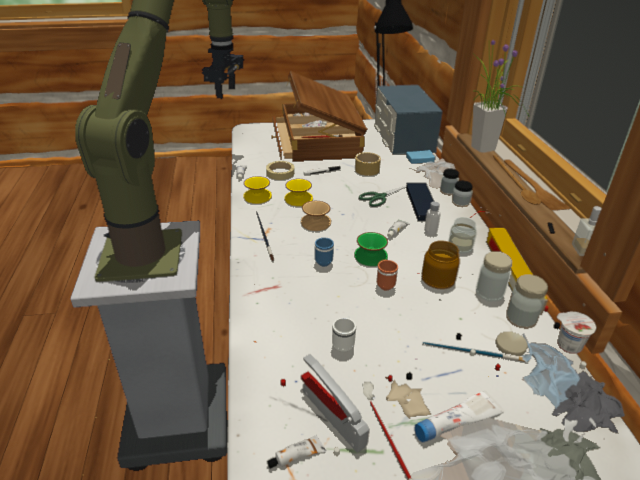

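Top view: the blue cup is at (338,232), the white cup at (460,235) and the terracotta cup at (384,177). There are four stand-like objects: wooden (255,229), green (330,181) and yellow (198,243) and (183,295). The wooden-brown one fits the description; the green and yellow ones are look-alikes. In the side view the blue cup is at (324,252) and the wooden stand at (316,212). Next I'll confirm in a crop and measure.

```bash
cat > m.py <<'E'
from h import *
def blob(s,lo,hi,box):
    hsv=cv2.cvtColor(s["frame"],cv2.COLOR_RGB2HSV);m=cv2.inRange(hsv,lo,hi)
    k=np.zeros_like(m);x0,y0,x1,y1=box;k[y0:y1,x0:x1]=255;m&=k
    m=cv2.morphologyEx(m,cv2.MORPH_CLOSE,np.ones((5,5)))
    c=max(cv2.findContours(m,0,2)[0],key=cv2.contourArea);return cv2.convexHull(c)
E
python3 - <<'E'
from m import *
t=ctrl.snapshot("top");s=ctrl.snapshot("side")
a=t["frame"][130:320,160:420];b=s["frame"][160:290,230:410]
a=cv2.resize(a,(410,300),interpolation=2);b=cv2.resize(b,(415,300),interpolation=2)
cv2.imwrite("pics/crop.png",np.vstack([a[:,:410],b[:,:410]])[...,::-1])
for n,im,box,lo,hi in [("blue",t,(315,210,365,250),(95,80,40),(125,255,255)),("stand",t,(225,200,285,260),(5,60,60),(22,255,255)),
  ("blueS",s,(300,225,345,275),(95,80,30),(125,255,255)),("standS",s,(290,190,345,235),(5,60,50),(22,255,255))]:
    c=blob(im,lo,hi,box);e=cv2.fitEllipse(c);x,y,w,h=cv2.boundingRect(c)
    print(n,np.round(e[0],1),np.round(e[1],1),(x,y,w,h))
    if im is t:
        for z in((.07,.035)if n=="blue" else(.052,.03,0)):
            print(z,onz(t,*e[0],z).round(4))
    else: print(cv2.contourArea(c))
hs=cv2.cvtColor(t["frame"],cv2.COLOR_RGB2HSV);print(hs[229,225:290:4].tolist())
E
```

```text
blue [337.5 230.7] [19.5 20.3] (328, 221, 20, 21)
0.07 [ 0.4806 -0.1003  0.07  ]
0.035 [ 0.485  -0.1016  0.035 ]
stand [255.7 229.5] [35.9 37.7] (238, 211, 37, 38)
0.052 [0.4857 0.0982 0.052 ]
0.03 [0.4885 0.1007 0.03  ]
0 [0.4924 0.1041 0.    ]
blueS [323.5 250.9] [20.  28.5] (316, 238, 17, 28)
390.0
standS [315.4 215.3] [32.  32.7] (301, 200, 30, 31)
760.0
[[15, 24, 172], [14, 25, 173], [16, 25, 173], [14, 47, 130], [14, 119, 111], [14, 121, 99], [14, 119, 88], [14, 121, 148], [14, 120, 162], [14, 120, 119], [14, 120, 130], [14, 118, 162], [15, 127, 66], [15, 25, 165], [16, 25, 174], [15, 26, 175], [15, 26, 175]]
```

View pics/crop.png

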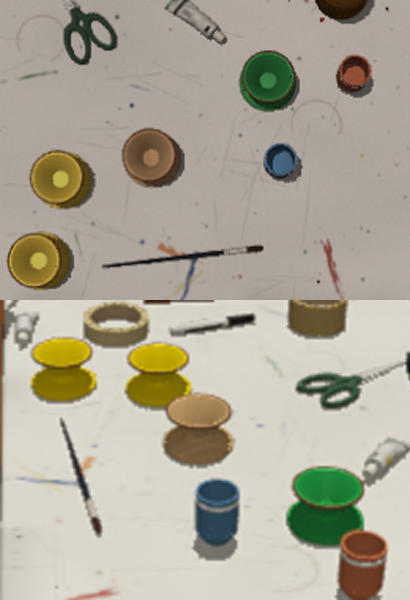

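The crop confirms it: the wooden stand is at about (256,229) in the top view and (316,208) at its rim in the side view, with only green and yellow look-alikes besides. The blue cup stands alone. Next is a quick refinement using the bright funnel floor and both views' rims.

```bash
python3 - <<'E'
from m import *
t=ctrl.snapshot("top");s=ctrl.snapshot("side")
print("side rim stand",onz(s,315.9,208.1,.052),"blue",onz(s,324.1,241.5,.07))
# predicted silhouette bbox centres for a body of given rings
def bbox(im,xy,rings):
    P=[proj(im,[xy[0]+r*np.cos(a),xy[1]+r*np.sin(a),z]) for r,z in rings for a in np.linspace(0,6.28,60)]
    P=np.array(P);lo,hi=P.min(0),P.max(0);return np.r_[lo,hi]
from scipy.optimize import least_squares
cup=[(.025,.07),(.025,.017),(.012,0)];st=[(.0405,.052),(.046,0)]
for n,rings,lo,hi,bt,bs,x0 in [("blue",cup,(95,60,30),(125,255,255),(315,210,365,250),(300,225,345,275),(.483,-.1)),("stand",st,(5,60,20),(22,255,255),(225,200,285,260),(290,190,345,235),(.488,.1))]:
    ob=[]
    for im,b in((t,bt),(s,bs)):
        x,y,w,h=cv2.boundingRect(blob(im,lo,hi,b));ob.append(np.r_[x-.5,y-.5,x+w-.5,y+h-.5])
    f=lambda p,i=(0,1):np.concatenate([bbox((t,s)[k],p,rings)-ob[k] for k in i])
    for i in((0,),(1,),(0,1)):
        r=least_squares(f,x0,args=(i,),loss="soft_l1");print(n,i,r.x.round(4),r.fun.round(1))
E
```

```text
side rim stand [0.49317148 0.09628233 0.052     ] blue [ 0.48547586 -0.09911427  0.07      ]
blue (0,) [ 0.4816 -0.1008] [-0.6 -0.5  0.6  0.5]
blue (1,) [ 0.4852 -0.1014] [-0.3 -1.   0.3  0.8]
blue (0, 1) [ 0.4834 -0.1011] [-0.5 -1.2  0.7 -0.2 -1.  -1.  -0.4  0.8]
stand (0,) [0.4912 0.1022] [-0.   0.4  0.  -0.4]
stand (1,) [0.4938 0.1039] [-0.4  0.2  0.4 -0.2]
stand (0, 1) [0.4922 0.1025] [-0.1 -0.  -0.1 -0.8 -0.9  0.5 -0.   0.1]
```

Emit:
jog_arm([
  [0, 0.034, -0.1, 0, 0, 0, 0],
  [0, 0.068, -0.2, 0, 0, 0, 0],
  [0, 0.102, -0.3, 0, 0, 0, 0],
  [0, 0.136, -0.4, 0, 0, 0, 0],
  [0, 0.17, -0.5, 0, 0, 0, 0],
  [0, 0.204, -0.6, 0, 0, 0, 0],
  [0, 0.238, -0.7, 0, 0, 0, 0],
  [0, 0.272, -0.8, 0, 0, 0, 0],
  [0, 0.306, -0.9, 0, 0, 0, 0],
  [0, 0.34, -1, 0, 0, 0, 0],
], newtons=15)

```text
time_s: 1.55
eef_pos: [0.4201, 0.0714, 0.405]
ee_rot: [0.0, 0.204, 0.979, 0.0]
wrist_force: [0.9, 1.0, 0.5]
gripper_width: 0.0881
grip_force: 0.0
```

Emit:
jog_arm([
  [0, 0.018, -0.05, -0.03, 0, 0, 0],
  [0, 0.036, -0.1, -0.06, 0, 0, 0],
  [0, 0.055, -0.15, -0.09, 0, 0, 0],
  [0, 0.073, -0.2, -0.12, 0, 0, 0],
  [0, 0.091, -0.25, -0.15, 0, 0, 0],
  [0, 0.11, -0.3, -0.18, 0, 0, 0],
  [0, 0.127, -0.348, -0.21, 0, 0, 0],
  [0, 0.127, -0.348, -0.21, 0, 0, 0],
  [0, 0.127, -0.348, -0.21, 0, 0, 0],
  [0, 0.127, -0.348, -0.21, 0, 0, 0],
])

```text
time_s: 2.8
eef_pos: [0.483, -0.0997, 0.3004]
ee_rot: [0.0, 0.203, 0.979, 0.0]
wrist_force: [0.7, -0.1, 0.3]
gripper_width: 0.088
grip_force: 0.0
```

```bash
python3 - <<'E'
from m import *
o=[]
for n,(x,y) in(("top",(330,225)),("side",(325,215))):
    s=ctrl.snapshot(n);o.append(cv2.resize(s["frame"][y-65:y+65,x-65:x+65],(400,400),interpolation=2))
cv2.imwrite("pics/above.png",np.hstack(o)[...,::-1]);print(ctrl.sense()["eef_pos"])
E
```

```text
[ 0.48307365 -0.10002561  0.30029296]
```

View pics/above.png

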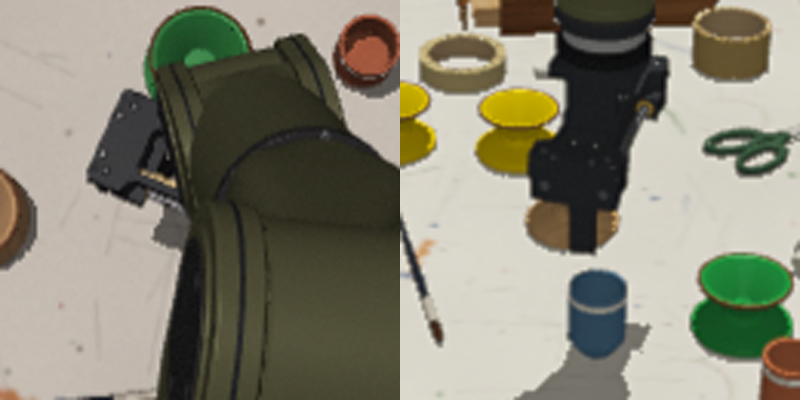

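The side crop shows the gripper straight above the blue cup (crop (597,310)), with nothing in the way, so I'll go down.

Emit:
jog_arm([
  [0, 0, -0.002, -0.03, 0, 0, 0],
  [0, 0, -0.002, -0.06, 0, 0, 0],
  [0, 0, -0.002, -0.09, 0, 0, 0],
  [0, 0, -0.002, -0.12, 0, 0, 0],
  [0, 0, -0.002, -0.14, 0, 0, 0],
  [0, 0, -0.002, -0.16, 0, 0, 0],
  [0, 0, -0.002, -0.18, 0, 0, 0],
  [0, 0, -0.002, -0.2, 0, 0, 0],
  [0, 0, -0.002, -0.21, 0, 0, 0],
  [0, 0, -0.002, -0.21, 0, 0, 0],
])

```text
time_s: 4.15
eef_pos: [0.483, -0.1019, 0.1944]
ee_rot: [-0.0, 0.204, 0.979, -0.0]
wrist_force: [0.2, -0.5, -1.0]
gripper_width: 0.0881
grip_force: 0.0
```

Emit:
jog_arm([
  [40, 0, 0, 0, 0, 0, 0],
  [60, 0, 0, 0, 0, 0, 0],
  [80, 0, 0, 0, 0, 0, 0],
  [90, 0, 0, 0, 0, 0, 0],
  [100, 0, 0, 0, 0, 0, 0],
  [110, 0, 0, 0, 0, 0, 0],
  [120, 0, 0, 0, 0, 0, 0],
  [130, 0, 0, 0, 0, 0, 0],
  [150, 0, 0, 0, 0, 0, 0],
  [150, 0, 0, 0, 0, 0, 0],
], newtons=15)

```text
time_s: 5.4
eef_pos: [0.483, -0.1021, 0.1947]
ee_rot: [-0.0, 0.204, 0.979, -0.0]
wrist_force: [-0.6, -0.4, 0.4]
gripper_width: 0.0483
grip_force: 15.0
```

Emit:
jog_arm([
  [150, 0, 0, 0.01, 0, 0, 0],
  [150, 0, 0, 0.03, 0, 0, 0],
  [150, 0, 0, 0.06, 0, 0, 0],
  [150, 0, 0, 0.09, 0, 0, 0],
  [150, 0, 0, 0.12, 0, 0, 0],
  [150, 0, 0, 0.15, 0, 0, 0],
  [150, 0, 0, 0.18, 0, 0, 0],
  [150, 0, 0, 0.2, 0, 0, 0],
  [150, 0, 0, 0.2, 0, 0, 0],
  [150, 0, 0, 0.2, 0, 0, 0],
])

```text
time_s: 6.65
eef_pos: [0.4829, -0.102, 0.2946]
ee_rot: [-0.0, 0.204, 0.979, 0.0]
wrist_force: [0.3, -0.5, -2.4]
gripper_width: 0.0484
grip_force: 15.0
```

```bash
python3 - <<'E'
from m import *
o=[]
for n,(x,y) in(("top",(330,225)),("side",(325,215))):
    s=ctrl.snapshot(n);o.append(cv2.resize(s["frame"][y-65:y+65,x-65:x+65],(400,400),interpolation=2))
cv2.imwrite("pics/lift.png",np.hstack(o)[...,::-1]);print(ctrl.sense()["eef_pos"],ctrl.sense()["gripper_width"])
E
```

```text
[ 0.48288558 -0.10192303  0.29428165] 0.04882204562910363
```

View pics/lift.png

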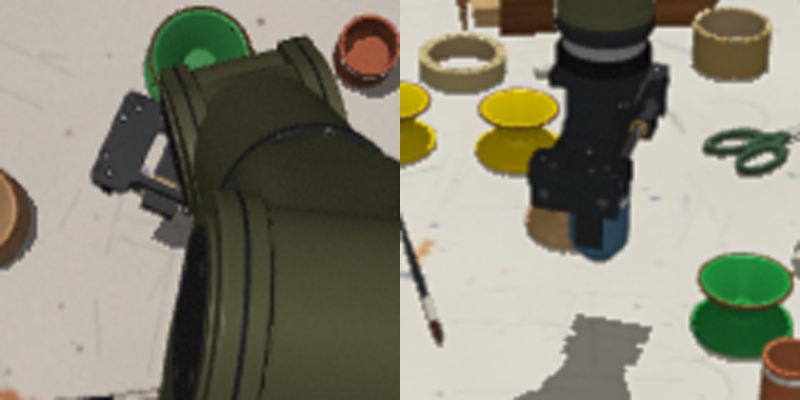

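The cup is held upright, with its foot about 0.10 m up. Next I'll carry it over the stand.

Emit:
jog_arm([
  [150, 0.001, 0.02, 0, 0, 0, 0],
  [150, 0.003, 0.07, 0, 0, 0, 0],
  [150, 0.006, 0.13, 0, 0, 0, 0],
  [150, 0.009, 0.2, 0, 0, 0, 0],
  [150, 0.012, 0.27, 0, 0, 0, 0],
  [150, 0.015, 0.33, 0, 0, 0, 0],
  [150, 0.017, 0.38, 0, 0, 0, 0],
  [150, 0.018, 0.409, 0, 0, 0, 0],
  [150, 0.018, 0.409, 0, 0, 0, 0],
  [150, 0.018, 0.409, 0, 0, 0, 0],
])

```text
time_s: 8.0
eef_pos: [0.4919, 0.1013, 0.2946]
ee_rot: [-0.0, 0.205, 0.979, -0.001]
wrist_force: [-0.3, -0.3, -1.5]
gripper_width: 0.0487
grip_force: 15.0
```

```bash
python3 - <<'E'
from m import *
o=[]
for n,(x,y) in(("top",(255,229)),("side",(315,190))):
    s=ctrl.snapshot(n);o.append(cv2.resize(s["frame"][y-50:y+50,x-50:x+50],(400,400),interpolation=2))
e=ctrl.sense()["eef_pos"];print(e,proj(s,[.492,.1025,.052]),proj(s,[e[0],e[1],.0998]))
cv2.imwrite("pics/over.png",np.hstack(o)[...,::-1])
c=blob(s,(95,60,20),(125,255,255),(280,140,350,230));print(cv2.boundingRect(c))
E
```

```text
[0.49205674 0.1011786  0.29469057] [315.19144947 207.02266644] [315.4853653  192.97458887]
(309, 171, 16, 23)
```

View pics/over.png

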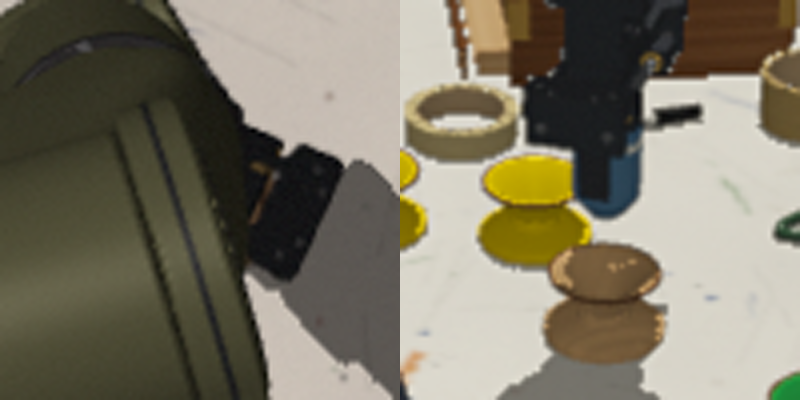

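The side crop shows the cup foot at (607,217) over the stand's rim centre at about (604,272), aligned to within about 2 mm. I'll lower it to just above home.

Emit:
jog_arm([
  [150, 0, 0.002, -0.02, 0, 0, 0],
  [150, 0, 0.002, -0.04, 0, 0, 0],
  [150, 0, 0.002, -0.06, 0, 0, 0],
  [150, 0, 0.002, -0.08, 0, 0, 0],
  [150, 0, 0.002, -0.095, 0, 0, 0],
  [150, 0, 0.002, -0.105, 0, 0, 0],
  [150, 0, 0.002, -0.115, 0, 0, 0],
  [150, 0, 0.002, -0.122, 0, 0, 0],
  [150, 0, 0.002, -0.128, 0, 0, 0],
  [150, 0, 0.002, -0.128, 0, 0, 0],
], newtons=8)

```text
time_s: 9.35
eef_pos: [0.492, 0.1033, 0.2306]
ee_rot: [-0.0, 0.204, 0.979, -0.0]
wrist_force: [-0.2, -0.0, -1.8]
gripper_width: 0.0486
grip_force: 8.0
```

Emit:
jog_arm([
  [150, 0, 0, -0.002, 0, 0, 0],
  [150, 0, 0, -0.004, 0, 0, 0],
  [150, 0, 0, -0.005, 0, 0, 0],
  [150, 0, 0, -0.006, 0, 0, 0],
  [150, 0, 0, -0.007, 0, 0, 0],
  [150, 0, 0, -0.008, 0, 0, 0],
  [150, 0, 0, -0.009, 0, 0, 0],
  [150, 0, 0, -0.01, 0, 0, 0],
  [150, 0, 0, -0.01, 0, 0, 0],
  [150, 0, 0, -0.01, 0, 0, 0],
], newtons=4)

```text
time_s: 10.6
eef_pos: [0.4919, 0.1024, 0.226]
ee_rot: [-0.0, 0.205, 0.979, -0.001]
wrist_force: [-1.7, -4.9, 6.2]
gripper_width: 0.0486
grip_force: 4.0
```

Contact: the funnel is pushing the cup towards -y, so I'll shift that way and settle it.

Emit:
jog_arm([
  [150, -0.001, -0.002, 0, 0, 0, 0],
  [150, -0.001, -0.003, 0, 0, 0, 0],
  [150, -0.002, -0.004, 0, 0, 0, 0],
  [150, -0.002, -0.004, 0, 0, 0, 0],
  [150, -0.002, -0.004, -0.001, 0, 0, 0],
  [150, -0.002, -0.004, -0.001, 0, 0, 0],
  [150, -0.002, -0.004, -0.002, 0, 0, 0],
  [150, -0.002, -0.004, -0.002, 0, 0, 0],
  [150, -0.002, -0.004, -0.002, 0, 0, 0],
  [150, -0.002, -0.004, -0.002, 0, 0, 0],
])

```text
time_s: 11.85
eef_pos: [0.4913, 0.1014, 0.2248]
ee_rot: [0.0, 0.204, 0.979, 0.0]
wrist_force: [1.3, -4.4, 4.7]
gripper_width: 0.0489
grip_force: 4.0
```

Emit:
jog_arm([
  [150, 0, -0.001, 0, 0, 0, 0],
  [150, 0, -0.002, 0, 0, 0, 0],
  [150, 0, -0.003, 0, 0, 0, 0],
  [150, 0, -0.003, 0, 0, 0, 0],
  [150, 0, -0.003, 0, 0, 0, 0],
  [150, 0, -0.003, -0.001, 0, 0, 0],
  [150, 0, -0.003, -0.001, 0, 0, 0],
  [150, 0, -0.003, -0.001, 0, 0, 0],
  [150, 0, -0.003, -0.001, 0, 0, 0],
  [150, 0, -0.003, -0.001, 0, 0, 0],
], newtons=3)

```text
time_s: 13.1
eef_pos: [0.4911, 0.1002, 0.2242]
ee_rot: [0.0, 0.204, 0.979, 0.0]
wrist_force: [1.3, 1.6, 0.5]
gripper_width: 0.0489
grip_force: 3.0
```

The lateral force is gone, so I'll release gently.

Emit:
jog_arm([
  [110, 0, 0, 0, 0, 0, 0],
  [100, 0, 0, 0, 0, 0, 0],
  [90, 0, 0, 0, 0, 0, 0],
  [80, 0, 0, 0, 0, 0, 0],
  [65, 0, 0, 0, 0, 0, 0],
  [50, 0, 0, 0, 0, 0, 0],
  [30, 0, 0, 0, 0, 0, 0],
  [0, 0, 0, 0, 0, 0, 0],
  [0, 0, 0, 0, 0, 0, 0],
  [0, 0, 0, 0, 0, 0, 0],
])

```text
time_s: 14.35
eef_pos: [0.4911, 0.1, 0.2242]
ee_rot: [0.0, 0.204, 0.979, 0.0]
wrist_force: [0.1, -0.0, 0.0]
gripper_width: 0.0877
grip_force: 0.0
```

Emit:
jog_arm([
  [0, 0, 0, 0.02, 0, 0, 0],
  [0, 0, 0, 0.05, 0, 0, 0],
  [0, 0, 0, 0.09, 0, 0, 0],
  [0, 0, 0, 0.14, 0, 0, 0],
  [0, 0, 0, 0.2, 0, 0, 0],
  [0, 0, 0, 0.26, 0, 0, 0],
  [0, -0.05, 0.1, 0.32, 0, 0, 0],
  [0, -0.1, 0.2, 0.34, 0, 0, 0],
  [0, -0.14, 0.3, 0.34, 0, 0, 0],
  [0, -0.18, 0.4, 0.34, 0, 0, 0],
])

```text
time_s: 15.6
eef_pos: [0.4001, 0.3013, 0.3958]
ee_rot: [0.001, 0.204, 0.979, 0.001]
wrist_force: [0.9, 0.9, -0.1]
gripper_width: 0.088
grip_force: 0.0
```

Emit:
jog_arm([
  [0, -0.03, 0.1, 0, 0, 0, 0],
  [0, -0.07, 0.2, 0, 0, 0, 0],
  [0, -0.1, 0.3, 0, 0, 0, 0],
  [0, -0.14, 0.4, 0, 0, 0, 0],
  [0, -0.17, 0.5, 0, 0, 0, 0],
  [0, -0.17, 0.5, 0, 0, 0, 0],
  [0, -0.17, 0.5, 0, 0, 0, 0],
  [0, -0.17, 0.5, 0, 0, 0, 0],
  [0, -0.17, 0.5, 0, 0, 0, 0],
  [0, -0.17, 0.5, 0, 0, 0, 0],
])

```text
time_s: 16.85
eef_pos: [0.3166, 0.5495, 0.3944]
ee_rot: [0.0, 0.204, 0.979, -0.0]
wrist_force: [0.2, -0.1, 0.0]
gripper_width: 0.0885
grip_force: 0.0
```

```bash
python3 - <<'E'
from m import *
o=[]
t=ctrl.snapshot("top");s=ctrl.snapshot("side")
for im,(x,y) in((t,(255,229)),(s,(315,200))):
    o.append(cv2.resize(im["frame"][y-50:y+50,x-50:x+50],(400,400),interpolation=2))
cv2.imwrite("pics/end.png",np.hstack(o)[...,::-1])
print(ctrl.sense()["eef_pos"])
for im,b in((t,(225,200,285,260)),(s,(290,150,345,235))):
    print(cv2.boundingRect(blob(im,(95,60,20),(125,255,255),b)))
# predicted cup rim extents if home
for im in(t,s):
  for z in(.1,.095+.01):
    P=np.array([proj(im,[.4915+.025*np.cos(a),.1015+.025*np.sin(a),z]) for a in np.linspace(0,6.28,60)]);print(z,P.min(0).round(1),P.max(0).round(1))
E
```

```text
[0.31628674 0.54974403 0.39430863]
(242, 215, 22, 23)
(308, 190, 17, 23)
0.1 [241.5 214. ] [262.7 235. ]
0.105 [241.2 213.6] [262.5 234.8]
0.1 [306.6 188.6] [324.  197.3]
0.105 [306.6 187.1] [324.  195.7]
```

View pics/end.png

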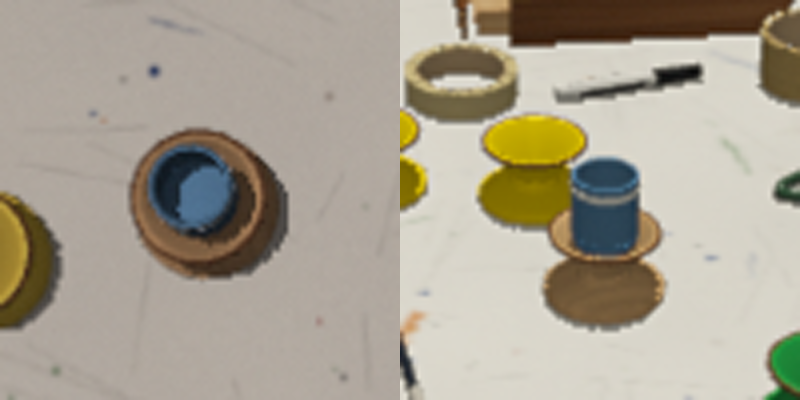

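The blue cup sits upright and centred in the wooden stand, at crop (192,190) in the top view and (605,205) in the side view. Its rim matches the fully-home height of 0.10 m to within about 1 px, and the arm is clear.

```bash
python3 -c "
from cell import ctrl
print(ctrl.hand_in())"
```

```text
the job is handed in; nothing more can be done
None
```

The blue cup was set gently into the wooden stand's funnel, upright and fully home by the camera check; the white and terracotta cups were not touched, and the job is handed in at about 17 s of the 42 s.

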